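# Refit the speed knob of the spool winder

### The arm

A 7-joint arm with a two-finger parallel gripper is mounted at the origin on a cart in front of the work surface, level with it; the furniture and walls round the work are solid. World frame = base frame: x ahead of the robot, y to its left, z up, the work surface at z = 0. Lengths are in m, angles in rad, forces in N, time in s.
With the tool pointing down it reaches from about 0.4 to 0.85 m from the base axis. Payload 10.4 kg.
Tool frame: the origin (TCP) lies midway between the tips of the shut fingers; the grasp point (between the pads) lies bot.tcp_to_grasp behind it (bot.tcp_to_grasp is the distance from the TCP to the grasp point, in m); z points along the fingers, y is the line along which they close (so a half turn about z gives the same grasp; the last joint's range is limited). The gripper opens to 85 mm and grips with 20 to 120 N. Pads are 22 mm wide; open, the fingers measure 114 mm over their backs; the gripper's body (76 mm by 85 mm) begins 54 mm behind the grasp point. The pads swing forward as they close: fully open they stand 13 mm farther back than shut.
Start: joints at [1.194, 0.332, -0.065, 1.46, 0.022, 1.35, -0.088], TCP at [0.217, -0.586, 0.231] pointing down, gripper open.
Joint ranges: [-2.6, 2.6], [-0.5, 2.12], [-1.47, 1.34], [0.16, 2.42], [-1.27, 4.41], [0.06, 2.06], [-2.6, 2.6]. Speed limits (rad/s): [2.22, 2.22, 2.79, 2.79, 3.14, 3.14, 3.14].

### API

Orientations are given as a unit quaternion [x, y, z, w].
In Python, from bench import readout, imaging, workorder, bot gives the robot as it stands.
- The arm moves only by the tool arm_command, never from a script. Its argument "rows" is a list of rows, each a list of 3 entries, a list of its own where there are three numbers: the closure, from -1 (fully open) to 1 (shut), then the shift along the world's x, y, z in mm, then the turn, a rotation vector about the world's x, y, z in rad. A call has 1 to 20 rows; each row is the pose to reach, as a shift and turn from the pose commanded when the call began; what a row does not reach only later rows make up. A row lasts 1/10 s, in which the tool goes at most 50 mm and 8.59 degrees, less where a joint would pass 70% of its speed; a pose out of reach is approached as far as the arm can. A call with a gripper value outside its range is refused whole. The fingers move at their own pace and stop on an object; "newtons" is the grip in N (left out, the last holds). Time passes only in rows, so rows that repeat a pose let the fingers close. It gives the time, the measured TCP pose, the force, the opening and the grip force at its end, in the units of the state.
- readout.read_state(): the state, without advancing time (a new reading comes with each control period).
- imaging.grab_frame(name): name is "scene" or "side" or "wrist"; returns a dict with "pixels" (420x560x3 uint8, blue, green, red), "depth" (420x560 float32, m along the optical axis (not along the pixel's ray), 0 where there is no reading), "mtx" (3x3 intrinsics, pixels), "dist_coeffs" ([k1, k2, p1, p2, k3] as OpenCV has them; the pictures are not rectified), "T" (4x4, takes a point from camera to world coordinates). Camera axes: x right, y down, z forward; pixel columns grow to the right and rows downward; lengths in m; the calibration is good to about 2 mm. A picture is of the moment at which its call begins.
- workorder.sign_off(): hands the job in; it is judged then, once.
The state is a dict: "clock": time; "q": joint angles; "joint_velocities": joint speeds; "tau": joint torques, N m; "tcp_pos": TCP position; "tcp_rot": TCP orientation; "contact_force": force on the tool from outside, world axes, zero at the start; "torque": the same for the moment, N m; "grip_width": opening from 0.0 (shut) to 1.0 (fully open); "finger_force": force on a finger pad.
Only numpy, scipy, OpenCV 4.12 (cv2) and the standard library are available. Lean on these libraries where they do the work, as an engineer would, in place of code of your own. Each camera call takes 0.05 s, during which the arm holds its last target. There are 200 camera calls.

### The job

The speed knob has come off the spool winder. Line its D-shaped bore up with the flat of the shaft on the sloping panel, push it straight on until it snaps fully home, then turn it so that its nose points at the single long mark at the top of the dial, and let go. Leave the other things on the worktop where they are.

Things in the scene. Friction and masses are not known exactly. Their poses are not given: they have to be found in the camera images.
- knob: Loose black speed knob, 0.12 kg, upright on the worktop, bore down. Hollow skirt 64 mm across, 24 mm high; above it a bar grip along x, from -27 mm to a pointed nose at +32.5 mm with a white line on top. Origin: centre of the underside, on the bore's axis; z up, x to the nose. D-bore 21.6 mm across, 20 mm deep, its flat on the nose side, 4.2 mm from the axis; lips in it snap over spring balls.
- knob_grip (a point): Point on the knob's axis, 46 mm above its underside, inside the bar grip; axes as the knob. The bar is 18 mm wide (y) and stands 24 to 50 mm above the underside; its sides are flat and parallel from x = -18 to +19 mm: pinch it here across y.
- winder: Spool winder, fixed: white wedge housing 220 mm deep (x), 200 mm wide (y). Front edge 50 mm high; behind it a flat panel slopes up at 35 degrees to a 162 mm high top, 60 mm deep, with a 62 mm spool on a spindle. Origin: centre of its footprint on the worktop; x to its back, z up. The D-shaft stands square out of the panel's middle, 30 mm in front of the origin, 106 mm up.
- shaft_seat (a point): On the shaft's axis, on top of its collar (steel disc 36 mm across, 3 mm proud of the panel); turns with the shaft. With the knob fully home, the knob's origin lies here and both frames agree. z out along the shaft (35 degrees from vertical, leaning to the winder's front), x to the shaft's flat (shown by a short black line on the collar).
- shaft_end (a point): Centre of the D-shaft's free end, 19.5 mm above shaft_seat; same axes. Steel, 20 mm across, flat 3.5 mm from the axis: 0.8 mm clearance in the bore, 0.1 rad play either way; last 2.5 mm taper 1 mm all round. Two spring balls 9 mm above the seat stand 3 mm out of its sides (at y = +-13 mm): the knob meets them 10 mm short of home and snaps over about 5 mm short, at a push of 5 to 15 N.
- long_mark (a point): Middle of the single long, broad black mark on the panel: 20 mm long, 5 mm broad, 46 to 66 mm up the slope from the shaft's axis; ten shorter, thinner ticks lie on the same arc. z out of the panel, x up the slope, along the mark: a fitted knob whose x is parallel to this x points at the mark.
- dial_shaft (a joint): Angle of the shaft (rad): 0 when its flat, and so a fitted knob's nose, points up the slope at the long mark; positive counter-clockwise as seen looking at the panel. Starts at 0.45 to 1.25 (left of the mark), end stops at -1.5 and 1.5; stays where it is left (friction about 0.1 N m).
- spool_green: Bystander: wooden spool of green thread, 36 mm across, 50 mm high; origin at the centre of its underside.
- spool_cream: Bystander: wooden spool of cream thread, 36 mm across, 50 mm high; origin at the centre of its underside.
- marker: Bystander: a marker pen, 135 mm long, lying on the worktop; origin under its middle.
- masking_tape: Bystander: roll of masking tape, 100 mm across, 25 mm high, lying flat; origin at the centre of its underside.
- scissors: Bystander: scissors, 199 x 87 mm, lying flat; origin under its middle.
Things that resemble listed ones, but are neither listed nor needed, are in the scene too. What is shaped like the knob but pink is not meant.

How it is judged:
By the outcome, as a careful person would: the job done as asked, in the order asked, and still so for the second after the job is handed in, with the robot touching nothing.
It also fails if it takes over 42 s, if anything falls off the work surface, if the arm or the gripper's body presses on something with over 40 N, if the wrist force passes 120 N, or if a joint passes its speed limit or range.

## Working session

There is one attempt and no reset: what is moved stays moved. The work goes in short steps, Python scripts to look and compute and a tool call to move; the robot and the scene stay as the last step left them, time stands still between calls to the robot, and variables do not carry over. Pictures are saved under pics/ and viewed, at most 10 in all, crops included, and the job is handed in when it is done.

Besides the shell and the picture viewer there is one more tool, called after "Call:" by a JSON object that holds its "method" and its "body". arm_command: Moves the arm, as the interface text tells. Its arguments: {"type":"object","properties":{"rows":{"type":"array"},"newtons":{"type":"number"}},"required":["rows"]}

```bash
mkdir -p pics
python3 - <<'E'
from bench import readout, imaging, bot
import cv2,numpy as np
print(readout.read_state(), bot.tcp_to_grasp)
for n in("scene","side"):
    f=imaging.grab_frame(n); cv2.imwrite(f"pics/{n}0.png",f["pixels"]); np.savez(f"{n}0.npz",**f); print(n,f["T"].round(3).tolist(),f["mtx"].tolist())
a,b=[cv2.imread(f"pics/{n}0.png") for n in("scene","side")]
E
```

```text
{'clock': 0.0, 'q': array([ 1.19438791,  0.33285399, -0.06468897,  1.46094868,  0.02162454,
        1.34989205, -0.08850178]), 'joint_velocities': array([-9.07127939e-04,  4.47333910e-04,  1.93933158e-03, -1.72874365e-03,
        7.26748348e-04, -8.84833877e-06,  9.69635653e-04]), 'tau': array([-2.75878174e-04, -6.25450230e+01,  4.88369528e-02, -3.91613746e+01,
        1.60568784e-02,  9.72759415e-03,  1.45346502e-05]), 'tcp_pos': array([ 0.21639657, -0.58594262,  0.23052356]), 'tcp_rot': array([ 9.84391711e-01,  1.75989955e-01, -1.69334377e-04, -6.82264974e-04]), 'contact_force': array([-0.31895314,  0.98861337, -0.09885809]), 'torque': array([0.07761101, 0.03302193, 0.04948568]), 'finger_force': 0.0, 'grip_width': 0.9950236511431613} 0.0187
scene [[-0.58, -0.543, 0.607, -0.041], [-0.815, 0.372, -0.444, 0.442], [0.015, -0.752, -0.659, 0.759], [0.0, 0.0, 0.0, 1.0]] [[400.4680839536731, 0.0, 279.5015894308732], [0.0, 400.4680839536731, 205.71074441211297], [0.0, 0.0, 1.0]]
side [[0.802, -0.369, 0.469, -0.051], [-0.597, -0.469, 0.651, -0.857], [-0.021, -0.802, -0.596, 0.887], [0.0, 0.0, 0.0, 1.0]] [[406.9215501102936, 0.0, 275.53073757431474], [0.0, 406.9215501102936, 206.952063084569], [0.0, 0.0, 1.0]]
```

View pics/scene0.png

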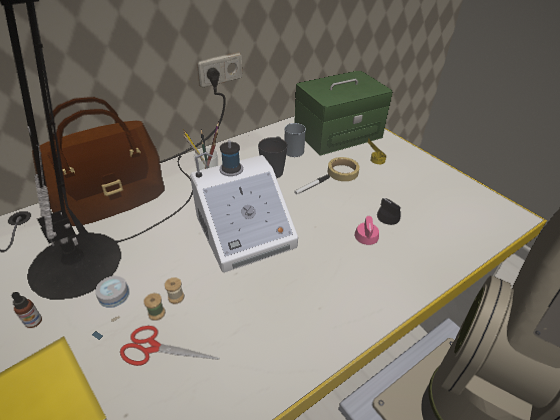

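View pics/side0.png

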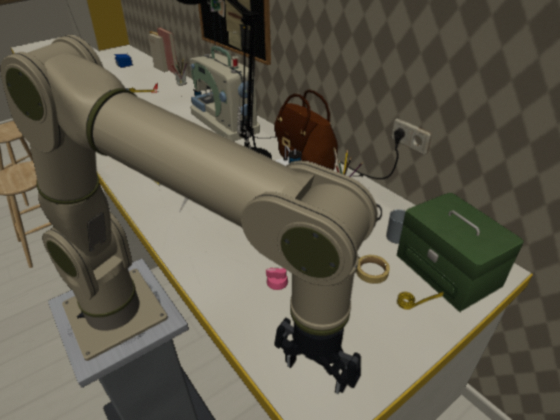

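The scene view shows the black knob at (389,211) and the winder with its shaft at about (249,211). Possible confusions are the pink knob look-alike at (368,232), the black cup at (271,157) and the brass tape measure at (378,157). The black knob at (389,211) fits the description, so I'll check it in one close crop. In the side view the arm hides both the knob and the winder.

```bash
cat > h.py <<'E'
import numpy as np,cv2
from scipy.spatial.transform import Rotation as R
def rays(f,uv):
    n=cv2.undistortPoints(np.float64(uv).reshape(-1,1,2),f["mtx"],f["dist_coeffs"]).reshape(-1,2)
    return np.c_[n,np.ones(len(n))]
def world(f,p): return p@f["T"][:3,:3].T+f["T"][:3,3]
def bydepth(f,uv):
    uv=np.atleast_2d(uv); r=rays(f,uv); i=np.round(uv).astype(int)
    return world(f,r*f["depth"][i[:,1],i[:,0]][:,None])
def onplane(f,uv,p0,n):
    d=rays(f,uv)@f["T"][:3,:3].T; c=f["T"][:3,3]; n=np.asarray(n,float)
    return c+d*(((np.asarray(p0)-c)@n)/(d@n))[:,None]
def crop(f,u,v,w,h,s,name):
    cv2.imwrite(name,cv2.resize(f["pixels"][v:v+h,u:u+w],None,fx=s,fy=s,interpolation=cv2.INTER_CUBIC))
E
python3 - <<'E'
from h import *
f=dict(np.load("scene0.npz"))
a=cv2.resize(f["pixels"][170:260,195:295],None,fx=5,fy=5,interpolation=2); b=cv2.resize(f["pixels"][187:241,350:410],None,fx=5,fy=5,interpolation=2)
b=cv2.copyMakeBorder(b,0,450-270,0,0,0); cv2.imwrite("pics/c1.png",np.hstack([a,b]))
# knob
v,u=np.mgrid[190:230,375:408]; uv=np.c_[u.ravel(),v.ravel()]
m=f["pixels"][uv[:,1],uv[:,0]].max(1)<75
P=bydepth(f,uv[m]); P=P[(P[:,2]>.003)]; print("knob",len(P),P.min(0).round(3),P.max(0).round(3),P.mean(0).round(3))
T=P[P[:,2]>.04]; print("top",T.mean(0).round(3),len(T)); w,V=np.linalg.eigh(np.cov(T[:,:2].T)); print(w,V[:,1])
# panel plane
v,u=np.mgrid[180:250,205:290]; uv=np.c_[u.ravel(),v.ravel()]; P=bydepth(f,uv)
n=np.array([0,0,1.]);
rng=np.random.default_rng(0);best=0
for _ in range(300):
    s=P[rng.choice(len(P),3,False)];n=np.cross(s[1]-s[0],s[2]-s[0]);L=np.linalg.norm(n)
    if L<1e-6: continue
    n/=L; k=abs((P-s[0])@n)<.003
    if k.sum()>best: best=k.sum();K=k
c=P[K].mean(0); n=np.linalg.svd(P[K]-c,full_matrices=False)[2][2]; n*=np.sign(n[2]); print("panel",c,n,np.degrees(np.arccos(n[2])),best)
np.savez("panel.npz",c=c,n=n)
E
```

```text
knob 428 [-0.041 -0.311  0.003] [0.478 0.442 0.759] [ 0.439 -0.276  0.032]
top [ 0.436 -0.274  0.061] 115
[0.000181   0.01329708] [-0.55953011  0.82881003]
panel [0.58518895 0.0838942  0.1068799 ] [-0.56472758  0.10316542  0.8188038 ] 35.03477224921069 4612
```

View pics/c1.png

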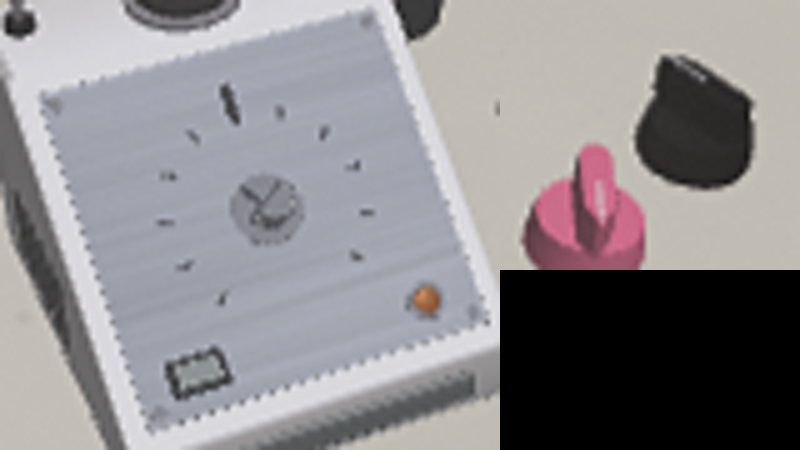

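The crop confirms the black knob at (389,211), with the pink decoy beside it. The long mark is at (241,190.6), the collar centre at (248.5,212) and the collar's black line at about (244.5,208). I'll move over the knob for a wrist view.

Call:
{"method": "arm_command", "body": {"rows": [[-1, [28, 40, 10], [0, 0, 0]], [-1, [56, 80, 20], [0, 0, 0]], [-1, [84, 120, 30], [0, 0, 0]], [-1, [112, 160, 30], [0, 0, 0]], [-1, [140, 200, 30], [0, 0, 0]], [-1, [168, 240, 30], [0, 0, 0]], [-1, [196, 275, 30], [0, 0, 0]], [-1, [215, 305, 30], [0, 0, 0]], [-1, [215, 305, 30], [0, 0, 0]], [-1, [215, 305, 30], [0, 0, 0]]], "newtons": 40}}

```text
clock: 1.1
tcp_pos: [0.4316, -0.2809, 0.2611]
tcp_rot: [0.984, 0.177, -0.0, -0.0]
contact_force: [0.3, 0.0, -0.5]
grip_width: 0.997
finger_force: 0.0
```

Run:
```python
from h import *
from bench import readout, imaging
s=readout.read_state(); print(s["clock"],s["tcp_pos"],s["tcp_rot"],s["q"])
f=imaging.grab_frame("wrist"); np.savez("w1.npz",**f); cv2.imwrite("pics/w1.png",f["pixels"]); print(f["T"].round(3))
g=dict(np.load("scene0.npz")); print(onplane(g,[[386,199.4],[390.8,203.4],[400,208]],[0,0,.05],[0,0,1]).round(3))
```

```text
1.1 [ 0.43164213 -0.28085392  0.26106336] [ 9.84248082e-01  1.76792652e-01 -2.63177746e-04 -4.62680719e-05] [ 0.80389224  0.09361589 -0.33580842  1.68785109  0.03171649  1.36590283
 -0.75236579]
[[ 0.35  -0.891 -0.289  0.507]
 [-0.937 -0.333 -0.108 -0.254]
 [-0.     0.309 -0.951  0.403]
 [ 0.     0.     0.     1.   ]]
[[ 0.468 -0.292  0.05 ]
 [ 0.449 -0.291  0.05 ]
 [ 0.422 -0.297  0.05 ]]
```

View pics/w1.png

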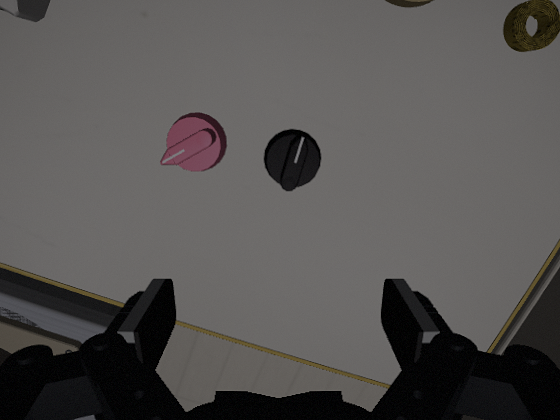

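The wrist view shows the black knob at (292,160), its white line running from (303,138) to (296,163), so the nose points up in the image. The pink knob is at (193,142).

Run:
```python
from h import *
f=dict(np.load("w1.npz")); px=f["pixels"]
v,u=np.mgrid[120:200,255:330]; uv=np.c_[u.ravel(),v.ravel()]
g=px[uv[:,1],uv[:,0]].max(1).astype(int); P=bydepth(f,uv)
dark=g<60
for a,b in((.018,.028),(.04,.055)):
    Q=P[(P[:,2]>a)&(P[:,2]<b)]; (c,r)=cv2.minEnclosingCircle(Q[:,:2].astype(np.float32)); print(a,len(Q),np.median(Q[:,2]),"circle",c,r,"box",cv2.minAreaRect((Q[:,:2]*1000).astype(np.float32)))
w=(P[:,2]>.04)&(g>80); L=onplane(f,uv[w],[0,0,.05],[0,0,1]); print("line n",w.sum(),L.mean(0)); e,V=np.linalg.eigh(np.cov(L[:,:2].T)); d=V[:,1]; 
t=(L[:,:2]-L[:,:2].mean(0))@d; print("dir",d,np.degrees(np.arctan2(d[1],d[0])),t.min(),t.max(),e)
cv2.imwrite("pics/c2.png",cv2.resize(px[115:205,245:335],None,fx=6,fy=6,interpolation=2))
```

```text
0.018 1342 0.023468638467979586 circle (0.4520087242126465, -0.29102760553359985) 0.0299582127481699 box ((450.7590637207031, -291.39398193359375), (56.69805145263672, 56.00947952270508), 65.6896743774414)
0.04 932 0.049483393819628685 circle (0.45304661989212036, -0.2918623089790344) 0.02904224395751953 box ((452.99737548828125, -291.222900390625), (57.88410186767578, 18.004934310913086), 4.404445171356201)
line n 85 [ 0.46521444 -0.29170175  0.05      ]
dir [-0.76304246 -0.64634836] -139.73315366748568 -0.03331573095230742 0.04375994729390764 [4.65117847e-05 1.97210151e-04]
```

View pics/c2.png

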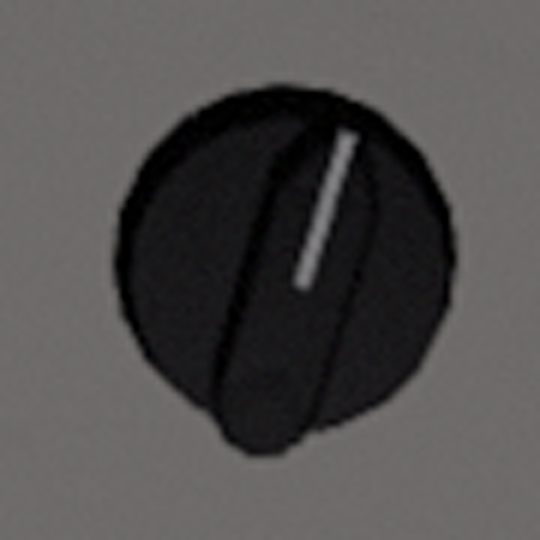

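The crop shows the knob's white line from (347,132) to (302,288), with the nose up and rounded tail down. I'll compute the knob yaw and a first estimate of the winder pose.

Run:
```python
from h import *
f=dict(np.load("w1.npz"));
L=onplane(f,[[245+302/6,115+288/6],[245+347/6,115+132/6]],[0,0,.05],[0,0,1]); d=L[1]-L[0]; print(L.round(4),"yaw",np.degrees(np.arctan2(d[1],d[0])))
p=np.load("panel.npz"); c,n=p["c"],p["n"]; g=dict(np.load("scene0.npz"))
up=np.array([0,0,1])-n[2]*n; up/=np.linalg.norm(up); lf=np.cross(n,up)
seat=onplane(g,[[248.4,211.8]],c+.003*n,n)[0]; mk=onplane(g,[[241,190.6]],c,n)[0]; ln=onplane(g,[[244.4,207.8]],c+.003*n,n)[0]
for nm,x in(("mk",mk),("ln",ln)): print(nm,(x-seat)@up*1e3,(x-seat)@lf*1e3)
print("seat",seat,"up",up,"lf",lf,"n",n)
# z check: panel shaft point should be 106 up at panel
```

```text
[[ 0.453  -0.2917  0.05  ]
 [ 0.4792 -0.2893  0.05  ]] yaw 5.265821402529746
mk 56.56216426474571 -0.8543170536951323
ln 12.230531592007633 6.114421072211094
seat [0.58218145 0.07921225 0.10905942] up [ 0.80547371 -0.14714535  0.57407347] lf [0.1797077  0.98372005 0.        ] n [-0.56472758  0.10316542  0.8188038 ]
```

Call:
{"method": "arm_command", "body": {"rows": [[-1, [10, -5, -40], [0, 0, -0.135]], [-1, [19, -10.5, -85], [0, 0, -0.271]], [-1, [19, -10.5, -130], [0, 0, -0.271]], [-1, [19, -10.5, -170], [0, 0, -0.271]], [-1, [19, -10.5, -200], [0, 0, -0.271]], [-1, [19, -10.5, -220], [0, 0, -0.271]], [-1, [19, -10.5, -232], [0, 0, -0.271]], [-1, [19, -10.5, -232.5], [0, 0, -0.271]], [-1, [19, -10.5, -232.5], [0, 0, -0.271]], [0, [19, -10.5, -232.5], [0, 0, -0.271]], [1, [19, -10.5, -232.5], [0, 0, -0.271]], [1, [19, -10.5, -232.5], [0, 0, -0.271]], [1, [19, -10.5, -232.5], [0, 0, -0.271]], [1, [19, -10.5, -232.5], [0, 0, -0.271]], [1, [19, -10.5, -232.5], [0, 0, -0.271]], [1, [19, -10.5, -232.5], [0, 0, -0.271]], [1, [19, -10.5, -232.5], [0, 0, -0.271]]], "newtons": 50}}

```text
clock: 2.85
tcp_pos: [0.4508, -0.2919, 0.0292]
tcp_rot: [0.999, 0.041, 0.0, 0.0]
contact_force: [-1.5, 0.5, 4.9]
grip_width: 0.197
finger_force: 50.0
```

```bash
cat > tgt.py <<'E'
from h import *
from bench import readout
def tgt(seat,n,up,th,h,off=0,rel=0.0292,xo=0):
    """TCP pose with knob underside h above seat, knob x at dial angle th, shifted off along tool x"""
    s=readout.read_state(); lf=np.cross(n,up); x=np.cos(th)*up+np.sin(th)*lf
    Rt=np.c_[x,np.cross(-n,x),-n]; p=seat+n*(h+rel)+x*(off+xo)
    rv=(R.from_matrix(Rt)*R.from_quat(s["tcp_rot"]).inv()).as_rotvec()
    print("shift mm",((p-s["tcp_pos"])*1e3).round(1),"turn",rv.round(4),"tcp",p.round(4)); return p,Rt
E
python3 - <<'E'
from tgt import *
seat=np.array([.5822,.0792,.1091]);up=np.array([.80547,-.14715,.57407]);n=np.array([-.56473,.10317,.8188])
tgt(seat,n,up,.46,.08,-.06);
E
```

```text
shift mm [ 21.7 364.1 138.4] turn [-0.1683 -0.5883  0.1903] tcp [0.4724 0.0722 0.1676]
```

Call:
{"method": "arm_command", "body": {"rows": [[1, [0, 0, 20], [0, 0, 0]], [1, [0, 0, 60], [0, 0, 0]], [1, [0, 10, 100], [0, 0, 0]], [1, [2, 50, 125], [-0.021, -0.074, 0.024]], [1, [5, 95, 138], [-0.042, -0.147, 0.048]], [1, [8, 140, 138], [-0.063, -0.221, 0.071]], [1, [11, 185, 138], [-0.084, -0.294, 0.095]], [1, [14, 230, 138], [-0.105, -0.368, 0.119]], [1, [17, 275, 138], [-0.126, -0.441, 0.143]], [1, [20, 320, 138], [-0.147, -0.515, 0.167]], [1, [21, 350, 138], [-0.168, -0.588, 0.19]], [1, [21.7, 364, 138.4], [-0.1683, -0.5883, 0.1903]], [1, [21.7, 364, 138.4], [-0.1683, -0.5883, 0.1903]], [1, [21.7, 364, 138.4], [-0.1683, -0.5883, 0.1903]], [1, [21.7, 364, 138.4], [-0.1683, -0.5883, 0.1903]]]}}

```text
clock: 4.35
tcp_pos: [0.4722, 0.0711, 0.167]
tcp_rot: [0.945, 0.132, 0.285, 0.095]
contact_force: [-0.9, -0.0, -1.0]
grip_width: 0.197
finger_force: 49.4
```

Run:
```python
from h import *
from bench import readout, imaging
s=readout.read_state(); print(s["clock"],s["tcp_pos"],s["tcp_rot"],s["q"],s["grip_width"])
f=imaging.grab_frame("wrist"); np.savez("w2.npz",**f); cv2.imwrite("pics/w2.png",f["pixels"])
```

```text
4.35 [0.47218392 0.07109611 0.1670149 ] [0.94466447 0.13189933 0.28506452 0.09460354] [ 0.59447588 -0.40133256 -0.92192317  2.33924603 -0.01828994  0.51692323
 -1.65471491] 0.19662251331183525
```

View pics/w2.png

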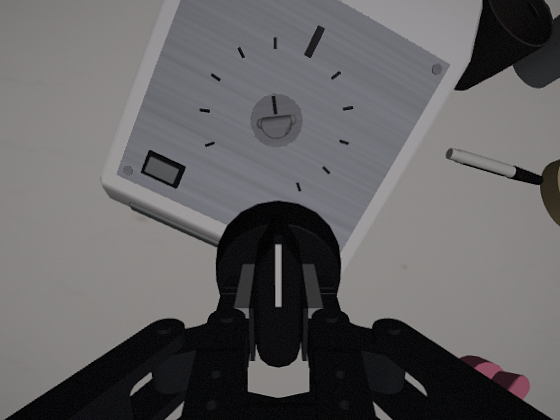

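The wrist view shows the collar centre at about (276,120), its flat line at (275,104), the long mark at (314,42), and the held knob with its white line from (279,245) to (279,305). The knob is nearly aligned with the shaft. I'll measure these properly.

Run:
```python
from tgt import *
f=dict(np.load("w2.npz")); px=f["pixels"].astype(int); 
# panel plane refit from this view's depth
v,u=np.mgrid[60:180:2,205:350:2]; uv=np.c_[u.ravel(),v.ravel()]; uv=uv[np.hypot(uv[:,0]-276,uv[:,1]-120)>35]; P=bydepth(f,uv)
for _ in range(3):
    c=P.mean(0); n=np.linalg.svd(P-c,full_matrices=False)[2][2]; P=P[abs((P-c)@n)<.003]
n*=np.sign(n[2]); print("n",n,"c",c,np.degrees(np.arccos(n[2])),len(P))
def dark(x0,x1,y0,y1,t):
    m=(px[y0:y1,x0:x1].max(2)<t).astype(np.uint8); k,l,s,_=cv2.connectedComponentsWithStats(m); i=1+s[1:,4].argmax(); y,x=np.nonzero(l==i); return np.c_[x+x0,y+y0].astype(float)
mk=onplane(f,dark(295,335,20,65,70),c,n); ln=onplane(f,dark(266,286,92,116,60),c+.003*n,n)
# collar edge: saturation (blue-red) small on collar
d=cv2.GaussianBlur((px[...,0]-px[...,2]).astype(np.float32),(3,3),0); print("sat collar",d[130:140,255:262].mean(),"panel",d[150:160,255:262].mean(), "grey",px[134,260],px[155,260])
thr=(d[130:140,253:260].mean()+d[150:160,255:262].mean())/2
m=(d<thr).astype(np.uint8); m[:, :240]=0; m[:,312:]=0; m[:85]=0; m[156:]=0
m=cv2.morphologyEx(m,cv2.MORPH_OPEN,np.ones((3,3),np.uint8)); cs,_=cv2.findContours(m,0,1); k=max(cs,key=cv2.contourArea)[:,0]
Q=onplane(f,k,c+.003*n,n); up=np.array([0,0,1])-n[2]*n; up/=np.linalg.norm(up); lf=np.cross(n,up)
B=np.c_[lf,up]; q=(Q-c)@B
from scipy.optimize import least_squares
s=least_squares(lambda p:np.hypot(*(q-p[:2]).T)-p[2],[*q.mean(0),.018],loss="soft_l1",f_scale=.0005).x; print("collar",s)
seat=c+.003*n+B@s[:2]; print("seat",seat)
for nm,L in(("mk",mk),("ln",ln)):
    r=(L-seat)@B*1e3; e,V=np.linalg.eigh(np.cov(r.T)); dd=V[:,1]*np.sign(V[1,1]); print(nm,len(L),"mean lf,up",r.mean(0),"pca ang",np.arctan2(dd[0],dd[1]),"centre ang",np.arctan2(*r.mean(0)))
# knob in hand
st=readout.read_state(); Rt=R.from_quat(st["tcp_rot"]).as_matrix(); t=st["tcp_pos"]
K=dark(200,360,195,330,50); E=np.array([[x,K[K[:,0]==x,1].min()] for x in range(228,332,3)]); 
w=onplane(f,E,t+Rt[:,2]*.0292,Rt[:,2]); w=(w-t)@Rt[:,:2]
s2=least_squares(lambda p:np.hypot(*(w-p[:2]).T)-.032,[0,0],loss="soft_l1",f_scale=.0005); print("knob centre in tool xy",s2.x,"res",np.abs(s2.fun).mean())
yy,xx=np.nonzero(px[242:310,270:288].max(2)>100); W=onplane(f,np.c_[xx+270,yy+242],t+Rt[:,2]*(.0292-.05),Rt[:,2]); W=(W-t)@Rt[:,:2]; e,V=np.linalg.eigh(np.cov(W.T)); dd=V[:,1]*np.sign(V[0,1]); print("line tool",W.mean(0),np.arctan2(dd[1],dd[0]))
x=Rt[:,0]; print("tool x dial ang",np.arctan2(x@lf,x@up),"tilt",np.degrees(np.arccos(-Rt[:,2]@n)))
np.savez("p2.npz",seat=seat,n=n,up=up)
```

```text
n [-0.56500587  0.09960549  0.81905257] c [0.58701107 0.0792666  0.1068053 ] 35.009935618679094 3402
sat collar 4.7133927 panel 7.433036 grey [98 92 93] [123 117 116]
collar [ 0.00062961 -0.00076391  0.01762759]
seat [0.58480918 0.08029409 0.10882419]
mk 251 mean lf,up [-0.15593236 56.21852288] pca ang -0.0032115634053087377 centre ang -0.0027736757805769075
ln 60 mean lf,up [5.79679147 9.00209285] pca ang 0.5885079447502409 centre ang 0.5721020401118377
knob centre in tool xy [-0.00238512  0.00013342] res 0.0001581583184703173
line tool [ 1.53829434e-02 -4.72691375e-06] -0.0016673162966640293
tool x dial ang 0.4530594666592898 tilt 0.23284395498910357
```

Run:
```python
from tgt import *
p=np.load("p2.npz")
for h in(.06,.028,.014): tgt(p["seat"],p["n"],p["up"],.58,h,xo=.0022)
```

```text
shift mm [63.9 18.9 15.9] turn [-0.0686  0.0114  0.1063] tcp [0.5361 0.0901 0.1829]
shift mm [ 82.   15.7 -10.3] turn [-0.0686  0.0114  0.1063] tcp [0.5542 0.0869 0.1567]
shift mm [ 89.9  14.3 -21.7] turn [-0.0686  0.0114  0.1063] tcp [0.5621 0.0855 0.1453]
```

Call:
{"method": "arm_command", "body": {"rows": [[1, [20, 7, 12], [-0.034, 0.006, 0.053]], [1, [45, 14, 16], [-0.0686, 0.0114, 0.1063]], [1, [63.9, 18.9, 15.9], [-0.0686, 0.0114, 0.1063]], [1, [75, 17, 0], [-0.0686, 0.0114, 0.1063]], [1, [82, 15.7, -10.3], [-0.0686, 0.0114, 0.1063]], [1, [82, 15.7, -10.3], [-0.0686, 0.0114, 0.1063]], [1, [82, 15.7, -10.3], [-0.0686, 0.0114, 0.1063]], [1, [82, 15.7, -10.3], [-0.0686, 0.0114, 0.1063]]]}}

```text
clock: 5.2
tcp_pos: [0.5542, 0.0876, 0.1572]
tcp_rot: [0.934, 0.193, 0.28, 0.111]
contact_force: [-0.2, -0.1, -1.4]
grip_width: 0.2
finger_force: 49.3
```

Run:
```python
from tgt import *
from bench import imaging
s=readout.read_state(); print(s["clock"],s["contact_force"],s["q"])
p=np.load("p2.npz")
for h in(.028,.020,.014): tgt(p["seat"],p["n"],p["up"],.58,h,xo=.0022)
f=imaging.grab_frame("scene"); 
crop(f,195,150,130,97,6,"pics/s2.png")
```

```text
5.2 [-0.18339349 -0.13394649 -1.41012216] [ 0.99382924 -0.08195588 -1.35766957  2.17197651  0.48847993  0.50652602
 -1.92082342]
shift mm [ 0.  -0.7 -0.5] turn [ 0.0009  0.0008 -0.0012] tcp [0.5542 0.0869 0.1567]
shift mm [ 4.5 -1.5 -7.1] turn [ 0.0009  0.0008 -0.0012] tcp [0.5587 0.0861 0.1502]
shift mm [  7.9  -2.1 -12. ] turn [ 0.0009  0.0008 -0.0012] tcp [0.5621 0.0855 0.1453]
```

View pics/s2.png

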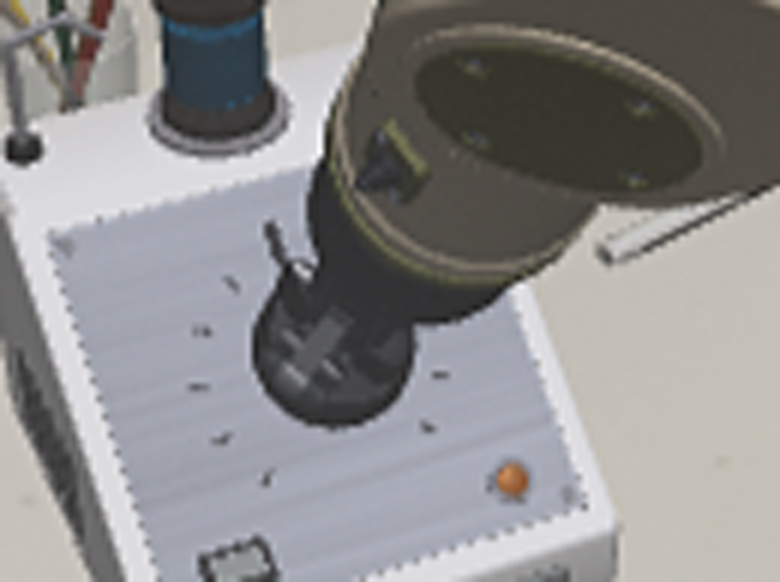

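The scene crop shows the held knob above the shaft, centred within the tick arc, with the long mark free at upper left (275,240). Next I'll descend onto the shaft.

Call:
{"method": "arm_command", "body": {"rows": [[1, [2, -1, -3], [0, 0, 0]], [1, [4.5, -1.5, -7.1], [0, 0, 0]], [1, [6.2, -1.8, -9.5], [0, 0, 0]], [1, [7.9, -2.1, -12], [0, 0, 0]], [1, [7.9, -2.1, -12], [0, 0, 0]], [1, [7.9, -2.1, -12], [0, 0, 0]]]}}

```text
clock: 5.85
tcp_pos: [0.5619, 0.086, 0.145]
tcp_rot: [0.934, 0.193, 0.28, 0.111]
contact_force: [-0.3, -1.3, -2.5]
grip_width: 0.201
finger_force: 49.4
```

```bash
cat > st.py <<'E'
from tgt import *
s=readout.read_state(); p=np.load("p2.npz"); n,up,seat=p["n"],p["up"],p["seat"]; lf=np.cross(n,up); F=s["contact_force"]; M=s["torque"]
Rt=R.from_quat(s["tcp_rot"]).as_matrix(); x=Rt[:,0]; d=s["tcp_pos"]-seat; 
print("t",s["clock"],"F n,up,lf",(F@n).round(1),(F@up).round(1),(F@lf).round(1),"M",(M@n).round(2),(M@up).round(2),(M@lf).round(2),"h",((d@n-.0292)*1e3).round(1),"up,lf",((d-x*.0022)@up*1e3).round(2),((d-x*.0022)@lf*1e3).round(2),"ang",np.arctan2(x@lf,x@up).round(3),"tilt",(Rt[:,2]@up).round(4),(Rt[:,2]@lf).round(4),"grip",s["grip_width"].round(3),"q",s["q"].round(2))
E
python3 st.py
```

```text
Traceback (most recent call last):
  File "st.py", line 4, in <module>
    print("t",s["clock"],"F n,up,lf",(F@n).round(1),(F@up).round(1),(F@lf).round(1),"M",(M@n).round(2),(M@up).round(2),(M@lf).round(2),"h",((d@n-.0292)*1e3).round(1),"up,lf",((d-x*.0022)@up*1e3).round(2),((d-x*.0022)@lf*1e3).round(2),"ang",np.arctan2(x@lf,x@up).round(3),"tilt",(Rt[:,2]@up).round(4),(Rt[:,2]@lf).round(4),"grip",s["grip_width"].round(3),"q",s["q"].round(2))
                                                                                                                                                                                                                                                                                                                                         ^^^^^^^^^^^^^^^^^^^^^
AttributeError: 'float' object has no attribute 'round'
```

Call:
{"method": "arm_command", "body": {"rows": [[1, [1.1, -0.2, -1.6], [0, 0, 0]], [1, [2.3, -0.4, -3.3], [0, 0, 0]], [1, [3.4, -0.6, -4.9], [0, 0, 0]], [1, [4.5, -0.8, -6.5], [0, 0, 0]], [1, [4.5, -0.8, -6.5], [0, 0, 0]]]}}

```text
clock: 6.35
tcp_pos: [0.5667, 0.0848, 0.1382]
tcp_rot: [0.934, 0.193, 0.28, 0.111]
contact_force: [-3.4, -1.5, 2.2]
grip_width: 0.194
finger_force: 49.9
```

```bash
sed -i 's/s\["grip_width"\].round(3)/round(float(s["grip_width"]),3)/' st.py; python3 st.py
```

```text
t 6.35 F n,up,lf 3.5 -1.3 -2.1 M 0.0 -0.66 0.88 h 5.5 up,lf -0.22 0.12 ang 0.582 tilt 0.0004 0.0005 grip 0.194 q [ 0.93  0.11 -1.36  2.17  0.85  0.58 -2.2 ]
```

Call:
{"method": "arm_command", "body": {"rows": [[1, [1.1, -0.2, -1.6], [0, 0, 0]], [1, [2.3, -0.4, -3.3], [0, 0, 0]], [1, [3.4, -0.6, -4.9], [0, 0, 0]], [1, [4.2, -0.75, -6.1], [0, 0, 0]], [1, [4.2, -0.75, -6.1], [0, 0, 0]], [1, [4.2, -0.75, -6.1], [0, 0, 0]]]}}

```text
clock: 6.95
tcp_pos: [0.5707, 0.0844, 0.1329]
tcp_rot: [0.934, 0.193, 0.28, 0.112]
contact_force: [-28.2, -3.8, 26.6]
grip_width: 0.2
finger_force: 55.3
```

```bash
python3 st.py
```

```text
t 6.95 F n,up,lf 37.3 -6.9 -8.6 M -0.05 -1.94 1.99 h -1.1 up,lf 0.03 0.42 ang 0.583 tilt 0.0014 -0.0014 grip 0.2 q [ 0.89  0.15 -1.33  2.16  0.92  0.6  -2.25]
```

Call:
{"method": "arm_command", "body": {"rows": [[1, [-0.5, 0, 0.8], [0, 0, 0]], [1, [-0.5, -0.2, 0.85], [0.041, -0.007, -0.059]], [1, [-0.5, -0.3, 0.9], [0.082, -0.014, -0.119]], [1, [-0.5, -0.5, 0.9], [0.123, -0.022, -0.178]], [1, [-0.5, -0.6, 0.9], [0.164, -0.029, -0.238]], [1, [-0.5, -0.6, 0.9], [0.164, -0.029, -0.238]], [1, [-0.5, -0.6, 0.9], [0.164, -0.029, -0.238]]]}}

```text
clock: 7.65
tcp_pos: [0.5706, 0.0841, 0.1334]
tcp_rot: [0.952, 0.057, 0.293, 0.069]
contact_force: [2.2, -0.8, -1.6]
grip_width: 0.198
finger_force: 49.9
```

```bash
python3 st.py
```

```text
t 7.65 F n,up,lf -2.6 1.0 -0.4 M 0.07 0.1 0.59 h -0.7 up,lf 0.0 0.64 ang 0.294 tilt 0.0014 0.0011 grip 0.198 q [ 0.86  0.13 -1.29  2.16  0.89  0.58 -2.52]
```

The knob is seated, but joint 7 is near its limit at -2.52. I'll release, back off, check the fit by camera, then regrip with the tool turned by half a turn.

Call:
{"method": "arm_command", "body": {"rows": [[-1, [0, 0, 0], [0, 0, 0]], [-1, [0, 0, 0], [0, 0, 0]], [-1, [0, 0, 0], [0, 0, 0]], [-1, [0, 0, 0], [0, 0, 0]], [-1, [0, 0, 0], [0, 0, 0]], [-1, [-6, 1, 8], [0, 0, 0]], [-1, [-17, 3, 25], [0, 0, 0]], [-1, [-34, 6, 49], [0, 0, 0]], [-1, [-51, 9, 74], [0, 0, 0]], [-1, [-56.5, 10, 82], [0, 0, 0]], [-1, [-56.5, 10, 82], [0, 0, 0]], [-1, [-56.5, 10, 82], [0, 0, 0]]]}}

```text
clock: 8.85
tcp_pos: [0.5139, 0.0941, 0.2156]
tcp_rot: [0.952, 0.056, 0.294, 0.07]
contact_force: [0.5, -0.5, -0.9]
grip_width: 1.004
finger_force: 0.0
```

```bash
python3 st.py
python3 - <<'E'
from h import *
from bench import imaging
f=imaging.grab_frame("wrist"); np.savez("w3.npz",**f); cv2.imwrite("pics/w3.png",f["pixels"])
E
```

```text
t 8.85 F n,up,lf -1.0 -0.1 -0.4 M -0.01 -0.05 0.57 h 99.7 up,lf 0.0 0.61 ang 0.293 tilt 0.0025 -0.0 grip 1.004 q [ 0.67 -0.35 -0.99  2.18  0.03  0.61 -1.84]
```

View pics/w3.png

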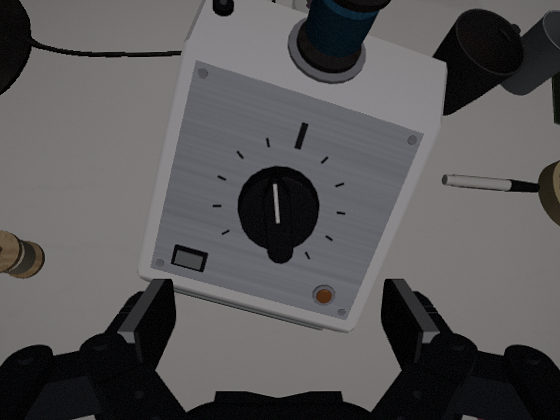

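The wrist view shows the knob on the shaft, its white line from (275,184) to (279,222) pointing left of the long mark at (301,136). I'll measure its seated height and angle.

```bash
cat > meas.py <<'E'
import sys
from tgt import *
f=dict(np.load(sys.argv[1])); x0,x1,y0,y1=map(int,sys.argv[2:6]); bx=list(map(int,sys.argv[6:10])); px=f["pixels"].astype(int)
p=np.load("p2.npz"); n=p["n"]
v,u=np.mgrid[110:300:2,180:400:2]; uv=np.c_[u.ravel(),v.ravel()]; P=bydepth(f,uv); k=abs((P-p["seat"])@n+.003)<.008; P=P[k]
for _ in range(4):
    c=P.mean(0); n=np.linalg.svd(P-c,full_matrices=False)[2][2]; n*=np.sign(n[2]); P=P[abs((P-c)@n)<.003]
up=np.array([0,0,1])-n[2]*n; up/=np.linalg.norm(up); lf=np.cross(n,up)
print("panel off vs before mm",((c-p["seat"])@n*1e3).round(2),"n",n.round(4))
uv=np.argwhere(px[y0:y1,x0:x1].max(2)>90)[:,::-1]+[x0,y0]
H=(bydepth(f,uv)-c)@n*1e3; print("line height above panel (home=53)",np.median(H).round(2),len(H))
uvs=np.argwhere(px[bx[2]:bx[3],bx[0]:bx[1]].max(2)<60)[:,::-1]+[bx[0],bx[2]]
def ang(uv,h):
    L=onplane(f,uv,c+h*n,n); r=(L-p["seat"])@np.c_[lf,up]; e,V=np.linalg.eigh(np.cov(r.T)); d=V[:,1]*np.sign(V[1,1]); return r.mean(0)*1e3,np.arctan2(*d)
print("line",ang(uv,.053),"mark",ang(uvs,0))
K=np.argwhere((f["depth"][170:265,230:325]>0))[:,::-1]+[230,170]; h=(bydepth(f,K)-c)@n*1e3
print("skirt top height (home 27):",np.median(h[(h>18)&(h<36)]).round(2),"bar top:",np.median(h[(h>45)&(h<62)]).round(2))
T=bydepth(f,K[(h>49)&(h<57)]); r=((T-p["seat"])@np.c_[lf,up]*1e3).astype(np.float32); print("bar rect",cv2.minAreaRect(r))
E
python3 meas.py w3.npz 270 284 180 226 290 312 118 152
```

```text
panel off vs before mm -3.19 n [-0.5676  0.0986  0.8174]
line height above panel (home=53) 52.19 142
line (array([ 6.67341774, 15.54966498]), np.float64(0.36467753239930156)) mark (array([-0.34387783, 56.1376311 ]), np.float64(-0.0020295552293174016))
skirt top height (home 27): 25.72 bar top: 51.71
bar rect ((1.4659881591796875, 2.8060245513916016), (58.84600830078125, 17.949176788330078), 69.00945281982422)
```

The bar top is 52 mm above the panel (home is 53), so the knob is fully home; its angle is now 0.365. Next I'll flip the tool half a turn and regrip.

Call:
{"method": "arm_command", "body": {"rows": [[-1, [0, 0, 0], [-0.082, 0.0144, 0.1188]], [-1, [0, 0, 0], [-0.164, 0.0289, 0.2375]], [-1, [0, 0, 0], [-0.246, 0.0433, 0.3563]], [-1, [0, 0, 0], [-0.328, 0.0578, 0.475]], [-1, [0, 0, 0], [-0.41, 0.0722, 0.5938]], [-1, [0, 0, 0], [-0.492, 0.0867, 0.7125]], [-1, [0, 0, 0], [-0.574, 0.1011, 0.8313]], [-1, [0, 0, 0], [-0.656, 0.1156, 0.95]], [-1, [0, 0, 0], [-0.738, 0.13, 1.0688]], [-1, [0, 0, 0], [-0.82, 0.1444, 1.1876]], [-1, [0, 0, 0], [-0.902, 0.1589, 1.3063]], [-1, [0, 0, 0], [-0.984, 0.1733, 1.4251]], [-1, [0, 0, 0], [-1.066, 0.1878, 1.5438]], [-1, [0, 0, 0], [-1.148, 0.2022, 1.6626]], [-1, [0, 0, 0], [-1.23, 0.2167, 1.7813]], [-1, [0, 0, 0], [-1.312, 0.2311, 1.9001]], [-1, [0, 0, 0], [-1.394, 0.2456, 2.0188]], [-1, [0, 0, 0], [-1.476, 0.26, 2.1376]], [-1, [0, 0, 0], [-1.558, 0.2744, 2.2564]], [-1, [0, 0, 0], [-1.6388, 0.2888, 2.3751]]]}}

```text
clock: 10.9
tcp_pos: [0.5137, 0.0929, 0.2131]
tcp_rot: [0.057, 0.953, -0.035, 0.297]
contact_force: [-0.8, -0.3, -0.2]
grip_width: 1.003
finger_force: 0.0
```

```bash
python3 st.py
python3 - <<'E'
from tgt import *
p=np.load("p2.npz"); n,up=p["n"],p["up"]; lf=np.cross(n,up)
s=p["seat"]+.0002*up+.0005*lf
for h in(.095,-.0007): tgt(s,n,up,.365+np.pi,h)
E
```

```text
t 10.9 F n,up,lf 0.3 -0.7 -0.4 M 0.02 0.04 0.56 h 97.7 up,lf 2.87 0.17 ang -3.086 tilt -0.0038 -0.0019 grip 1.003 q [ 0.05 -0.23 -0.49  2.2   0.39  0.68  0.75]
shift mm [ 1.2  0.2 -2.5] turn [-0.1733  0.027   0.2545] tcp [0.5149 0.0931 0.2107]
shift mm [ 55.3  -9.3 -80.8] turn [-0.1733  0.027   0.2545] tcp [0.569  0.0836 0.1323]
```

Call:
{"method": "arm_command", "body": {"rows": [[-1, [1.2, 0.2, -2.5], [-0.087, 0.0135, 0.127]], [-1, [1.2, 0.2, -2.5], [-0.1733, 0.027, 0.2545]], [-1, [1.2, 0.2, -2.5], [-0.1733, 0.027, 0.2545]], [-1, [17, -2.5, -25], [-0.1733, 0.027, 0.2545]], [-1, [32, -5.2, -47], [-0.1733, 0.027, 0.2545]], [-1, [42, -7, -61.5], [-0.1733, 0.027, 0.2545]], [-1, [48, -8, -70.3], [-0.1733, 0.027, 0.2545]], [-1, [48, -8, -70.3], [-0.1733, 0.027, 0.2545]], [-1, [48, -8, -70.3], [-0.1733, 0.027, 0.2545]]]}}

```text
clock: 11.8
tcp_pos: [0.5616, 0.0855, 0.1443]
tcp_rot: [-0.087, 0.95, -0.078, 0.291]
contact_force: [1.5, 0.3, 0.5]
grip_width: 1.001
finger_force: 0.0
```

```bash
python3 st.py
python3 - <<'E'
from tgt import *
p=np.load("p2.npz"); n,up=p["n"],p["up"]; lf=np.cross(n,up)
tgt(p["seat"]+.0002*up+.0005*lf,n,up,.365+np.pi,-.0002)
E
```

```text
t 11.8 F n,up,lf -0.4 1.5 0.5 M -0.01 0.03 0.6 h 13.5 up,lf 2.91 1.84 ang -2.785 tilt 0.0007 0.0024 grip 1.001 q [ 0.06 -0.02 -0.48  2.2   0.67  0.53  0.82]
shift mm [  7.1  -1.8 -11.6] turn [-0.0067  0.0019  0.0058] tcp [0.5687 0.0836 0.1327]
```

Call:
{"method": "arm_command", "body": {"rows": [[-1, [4, -1.2, -6], [-0.0067, 0.0019, 0.0058]], [-1, [7.1, -1.8, -11.6], [-0.0067, 0.0019, 0.0058]], [-1, [7.1, -1.8, -11.6], [-0.0067, 0.0019, 0.0058]], [0, [7.1, -1.8, -11.6], [-0.0067, 0.0019, 0.0058]], [1, [7.1, -1.8, -11.6], [-0.0067, 0.0019, 0.0058]], [1, [7.1, -1.8, -11.6], [-0.0067, 0.0019, 0.0058]], [1, [7.1, -1.8, -11.6], [-0.0067, 0.0019, 0.0058]], [1, [7.1, -1.8, -11.6], [-0.0067, 0.0019, 0.0058]], [1, [7.1, -1.8, -11.6], [-0.0067, 0.0019, 0.0058]], [1, [7.1, -1.8, -11.6], [-0.0067, 0.0019, 0.0058]]], "newtons": 50}}

```text
clock: 12.8
tcp_pos: [0.569, 0.084, 0.1336]
tcp_rot: [-0.092, 0.949, -0.081, 0.291]
contact_force: [-5.9, 0.9, 5.9]
grip_width: 0.201
finger_force: 50.5
```

```bash
python3 st.py
```

```text
t 12.8 F n,up,lf 8.2 -1.5 -0.1 M -0.03 -0.24 0.95 h 0.4 up,lf 2.97 1.67 ang -2.774 tilt 0.0019 0.0004 grip 0.201 q [ 0.06  0.02 -0.48  2.19  0.73  0.52  0.78]
```

Call:
{"method": "arm_command", "body": {"rows": [[1, [0, 0, 0], [0, 0, 0]], [1, [0, 0, 0], [0.038, -0.007, -0.055]], [1, [0, 0, 0], [0.076, -0.014, -0.11]], [1, [0, 0, 0], [0.113, -0.02, -0.164]], [1, [0, 0, 0], [0.151, -0.027, -0.219]], [1, [0, 0, 0], [0.189, -0.033, -0.274]], [1, [0, 0, 0], [0.226, -0.04, -0.328]], [1, [0, 0, 0], [0.226, -0.04, -0.328]], [1, [0, 0, 0], [0.226, -0.04, -0.328]]], "newtons": 80}}

```text
clock: 13.7
tcp_pos: [0.5693, 0.0836, 0.134]
tcp_rot: [0.099, 0.948, -0.022, 0.301]
contact_force: [-4.2, -0.9, 7.0]
grip_width: 0.191
finger_force: 78.9
```

```bash
python3 st.py
python3 - <<'E'
from h import *
from bench import imaging
f=imaging.grab_frame("wrist"); np.savez("w4.npz",**f)
E
```

```text
t 13.7 F n,up,lf 8.0 0.8 -1.6 M 0.0 -0.44 0.5 h 0.5 up,lf 3.7 0.52 ang 3.108 tilt 0.0028 -0.0008 grip 0.191 q [ 0.05  0.02 -0.47  2.19  0.73  0.52  0.38]
```

Call:
{"method": "arm_command", "body": {"rows": [[-1, [0, 0, 0], [0, 0, 0]], [-1, [0, 0, 0], [0, 0, 0]], [-1, [0, 0, 0], [0, 0, 0]], [-1, [0, 0, 0], [0, 0, 0]], [-1, [0, 0, 0], [0, 0, 0]], [-1, [-6, 1, 8], [0, 0, 0]], [-1, [-17, 3, 25], [0, 0, 0]], [-1, [-34, 6, 49], [0, 0, 0]], [-1, [-51, 9, 74], [0, 0, 0]], [-1, [-56.5, 10, 82], [0, 0, 0]], [-1, [-56.5, 10, 82], [0, 0, 0]], [-1, [-56.5, 10, 82], [0, 0, 0]]]}}

```text
clock: 14.95
tcp_pos: [0.5126, 0.0935, 0.2146]
tcp_rot: [0.099, 0.948, -0.022, 0.301]
contact_force: [-1.4, -0.6, -0.2]
grip_width: 1.004
finger_force: 0.0
```

```bash
python3 st.py
python3 - <<'E'
from h import *
from bench import imaging
f=imaging.grab_frame("wrist"); np.savez("w5.npz",**f); cv2.imwrite("pics/w5.png",f["pixels"])
E
```

```text
t 14.95 F n,up,lf 0.6 -1.1 -0.8 M -0.01 0.0 0.65 h 99.5 up,lf 2.71 0.39 ang 3.109 tilt 0.0013 -0.001 grip 1.004 q [ 0.02 -0.23 -0.47  2.21  0.4   0.68  0.65]
```

View pics/w5.png

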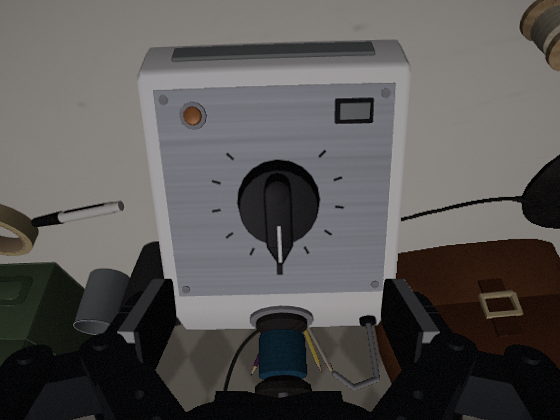

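The view, with the tool flipped, shows the knob's white line from (279,227) to (280,262) pointing at the long mark at (280,269). I'll measure the remaining error.

```bash
python3 meas.py w5.npz 274 286 222 264 274 287 266 277
```

```text
panel off vs before mm -3.05 n [-0.5621  0.103   0.8207]
line height above panel (home=53) 52.15 157
line (array([ 0.87701382, 16.5305029 ]), np.float64(0.0030242176224236734)) mark (array([ 0.15731455, 61.97853573]), np.float64(0.0755678988669455))
skirt top height (home 27): 25.7 bar top: 51.65
bar rect ((1.0779142379760742, 2.3594188690185547), (59.657875061035156, 17.99641227722168), 89.02072143554688)
```

```bash
python3 -c "
from bench import workorder; print(workorder.sign_off())"
```

```text
the job is handed in; nothing more can be done
None
```

The knob is snapped fully home with its nose within about 0.02 rad (1 degree) of the long mark, and it is released with the gripper about 100 mm clear; I handed the job in at about 15 s, and the result was not reported back.

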